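# Put the bench magnifier spectacles away

## Robot

A 7-joint arm with a two-finger parallel gripper is mounted at the origin on a cart in front of the work surface, level with it; the furniture and walls round the work are solid. World frame = base frame: x ahead of the robot, y to its left, z up, the work surface at z = 0. Lengths are in m, angles in rad, forces in N, time in s.
With the tool pointing down it reaches from about 0.425 to 0.95 m from the base axis. Payload 4.7 kg.
Tool frame: the origin (TCP) lies midway between the tips of the shut fingers; the grasp point (between the pads) lies manip.hold_point_z behind it (manip.hold_point_z is the distance from the TCP to the grasp point, in m); z points along the fingers, y is the line along which they close (so a half turn about z gives the same grasp; the last joint's range is limited). The gripper opens to 85 mm and grips with 20 to 120 N. Pads are 22 mm wide; open, the fingers measure 114 mm over their backs; the gripper's body (76 mm by 85 mm) begins 54 mm behind the grasp point. The pads swing forward as they close: fully open they stand 13 mm farther back than shut.
Start: joints at [-1.289, 0.469, -0.049, 1.532, 0.024, 1.141, -0.082], TCP at [0.206, 0.643, 0.231] pointing down, gripper open.
Joint ranges: [-2.59, 2.59], [-0.33, 1.99], [-1.39, 1.29], [0.1, 2.45], [-1.04, 4.18], [0.21, 1.99], [-2.66, 2.66]. Speed limits (rad/s): [2.57, 2.57, 3.14, 3.14, 3.14, 3.14, 3.14].

## Interface

Orientations are given as [roll, pitch, yaw] about the fixed x, y, z axes, in that order (R = Rz(yaw) Ry(pitch) Rx(roll)).
In Python, from rig import sensors, eyes, ticket, manip gives the robot as it stands. The module is installed in compiled form; this text tells all that it offers.
- The arm moves only by the shell command python3 -m pendant 'ROWS' [FORCE]. ROWS is JSON, a list of rows, each an object of numbers: "hand": the finger opening in mm, from 0 to 85.4; "tx", "ty", "tz": the shift along the tool's x, y, z in mm; "ax", "ay", "az": the turn, a rotation vector about the tool's x, y, z in degrees. In form: [{"hand": .., "tx": .., "ty": .., "tz": .., "ax": .., "ay": .., "az": ..}, ...]. A call has 1 to 8 rows; each row is the pose to reach, as a shift and turn from the pose commanded when the call began, along the tool's axes at that moment; what a row does not reach only later rows make up. A row lasts 1/12 s, in which the tool goes at most 41.7 mm and 7.16 degrees, less where a joint would pass 70% of its speed; a pose out of reach is approached as far as the arm can. A call with a gripper value outside its range is refused whole. The fingers move at their own pace and stop on an object; FORCE is the grip in N (left out, the last holds). Time passes only in rows, so rows that repeat a pose let the fingers close. It gives the time, the measured TCP pose, the force, the opening and the grip force at its end, in the units of the state.
- sensors.read_state(): the state, without advancing time (a new reading comes with each control period).
- eyes.read_camera(name): name is "scene" or "top"; returns (picture, depth): 400x640x3 uint8, red, green, blue; 400x640 float32, m along the optical axis (not along the pixel's ray), 0 where there is no reading.
- eyes.get_calibration(name): a dict with "fx", "fy", "cx", "cy" (pixels), "T" (4x4, takes a point from camera to world coordinates). Camera axes: x right, y up, looking along -z (the intrinsics and any distortion apply to the point x, -y, -z); pixel columns grow to the right and rows downward; lengths in m; the calibration is good to about 2 mm. A picture is of the moment at which its call begins. get_calibration takes no time and is no camera call.
- ticket.job_done(): hands the job in; it is judged then, once.
The state is a dict: "time": time; "joint_positions": joint angles; "qd": joint speeds; "joint_efforts": joint torques, N m; "tool_pos": TCP position; "tool_rot": TCP orientation; "force": force on the tool from outside, world axes, zero at the start; "torque": the same for the moment, N m; "grip_width": finger opening in m; "grasp_force": force on a finger pad.
Only numpy, scipy, OpenCV 4.12 (cv2) and the standard library are available. Lean on these libraries where they do the work, as an engineer would, in place of code of your own. Each camera call takes 0.05 s, during which the arm holds its last target. There are 200 camera calls.

## Task

Put the magnifier spectacles away: fold both temples in against the lenses, stand the folded spectacles right down in the long bay of their foam-lined case, lowering them in rather than dropping them, and shut the lid fully. Keep the spectacles upright, never toppled onto their lenses, and leave the other things on the bench where they are.

Things in the scene. Friction and masses are not known exactly. Their poses are not given: they have to be found in the camera images.
- specs: orange-framed bench magnifier spectacles with clear lenses, standing upright on their lower rims, 75 to 120 g; 143 wide, 45 high. Origin: at table level, under the middle of the folded pack. z up, y along the frame's width (to the left temple), x from the lenses back along the open temples. Lenses at x = -15 mm (middle) to -2 mm (ends), end pieces to x = +9 mm at y = +-68.
- specs_grip (a point): middle of the folded pack, 36 mm above the specs' origin, axes as specs. With both temples folded the pack is 30 thick here (x -15 to +15 mm), and between the fingers are only the bridge and brow (in front, z 36 to 44 over the origin) and the temples (behind). It stands by itself; squeezing it here along x presses both temples home.
- temple_left (a joint): hinge of the temple at the +y end, rad: 0 = open (along +x of the spectacles), grows as it swings in to the lenses, 1.5 to 1.61 = folded. A flat bar 4 thick, 31 to 40 mm above the table, straight for 88 mm from its pin, then the ear piece bends down to the table at 124 mm. Turns lightly (0.004 N m), stays where left; the one folded second lies behind the first, either order works.
- temple_right (a joint): the same for the temple at the -y end; it too grows as it swings in to the lenses.
- pin_left (a point): upright hinge pin of the left temple, at x = 10, y = 68, z = 35.5 mm of the spectacles; axes as specs
- pin_right (a point): upright hinge pin of the right temple, at x = 10, y = -68, z = 35.5 mm of the spectacles; axes as specs
- case: open dark grey hard case lined with light grey foam, 132 deep (x) by 206 wide (y), 28 high to its rim, standing firm to the right of the laptop. Origin: middle of its underside; z up, x points to its hinge side (the laptop's side). The half away from the hinge has the long bay for the spectacles; the other half has three spare round lenses let flush into the foam.
- bay (a point): middle of the floor of the bay, 28 mm to the front (-x) of the case's middle, 4 mm above the table. The bay is 46 (along the case's x) by 154 (along its y), 21.5 deep below the foam's top; axes as the case. The folded spectacles stand in it on their rims, either way round, the upper 23 mm showing.
- lid (a joint): lid of the case, rad: 0 = shut, about 1.5 = standing open, its edge 165 mm over the table. Its stiff hinge lets it stay at any angle; about 1.5 to 2 N at the front edge moves it. Hollow shell 132 x 206 x 29 outside, walls 3 thick; it closes onto the case's rim over spectacles standing right down in the bay. When shut its top is 57 over the table.
- lid_hinge (a point): middle of the lid's hinge axis (along the case's y), 69.5 mm from the case's middle along +x, 28 mm above the table; axes as the case.
- lid_edge (a point): middle of the outer front edge of the lid: 135.5 mm from the hinge along the lid and 29 mm off its rim plane, on the outer face (on top when shut, turned to the laptop when open). The lid is moved by pushing on its outer face, anywhere along its width.
- mug: white mug with green dots, 93 mm high, right front corner; origin under its middle
- tape: roll of masking tape lying flat on the mat, 104 across, 25 high, left; origin at the middle of its underside
- phone_open: opened phone with its circuit board showing, 155x75x16 mm, lying on the mat at the left; origin under its middle
- spray_bottle: small white spray bottle, 35 across, 95 high (mm), behind the spectacles; origin under its middle
- teal_bottle: teal bottle with white cap, 30 across, 106 high (mm), behind the spectacles; origin under its middle
- driver: orange-handled precision screwdriver, 120 long, 10 thick (mm), lying on the mat at the left
- solder_reel: reel of solder with blue cheeks, 52 across, 40 high (mm), near the bench's front edge between spectacles and case; origin under its middle

How it is judged:
On the way, in this order (a step that is already met when the one before it is completed fails the run):
1. both temples are folded in (each past 1.4 rad) (value of joint each of temple_left, temple_right above 1.4 rad), for 0.2 s.
2. the folded spectacles are lowered into the bay, within 8 mm of its floor, while the fingers still hold them (all of step 1 and horizontal distance between specs and bay below 0.012 m and z of specs in the frame of bay below 0.008 m and angle between the y axis of specs and the y axis of case, either way round below 0.22 rad and angle between specs's own z axis and vertical below 0.2 rad and contact force between the fingers and specs above 0.5 N), for 0.1 s.
At the end, for the whole second after the job is handed in: The spectacles stand upright (within 0.2 rad) at the bottom of the bay (origin within 12 mm of the bay's middle, within 8 mm of its floor, in line with it to 0.22 rad), both temples folded past 1.4 rad, the lid shut to within 0.06 rad, everything at rest (all of step 1 and horizontal distance between specs and bay below 0.012 m and z of specs in the frame of bay below 0.008 m and angle between the y axis of specs and the y axis of case, either way round below 0.22 rad and angle between specs's own z axis and vertical below 0.2 rad and value of joint lid below 0.06 rad and linear speed of specs below 0.02 m/s and velocity of joint lid below 0.05 rad/s); the robot touches nothing.
It fails at once if the spectacles are tipped over (more than 0.8 rad) (angle between specs's own z axis and vertical above 0.8 rad).
It fails at once if another thing on the bench is moved by more than 25 mm (distance of any of mug, tape, phone_open, spray_bottle, teal_bottle, driver, solder_reel from where it was at the start of the episode above 0.025 m).
It also fails if it takes over 72 s, if anything falls off the work surface, if the arm or the gripper's body presses on something with over 40 N, if the wrist force passes 120 N, or if a joint passes its speed limit or range.

## Working session

There is one attempt and no reset: what is moved stays moved. The work goes in short steps, Python scripts to look and compute and a shell command to move; the robot and the scene stay as the last step left them, time stands still between calls to the robot, and variables do not carry over. Pictures are saved under pics/ and viewed, at most 10 in all, crops included, and the job is handed in when it is done.

```bash
mkdir -p pics; cat > h.py <<'E'
import numpy as np, cv2
from rig import sensors, eyes, ticket, manip
def cap(n,name):
    p,d=eyes.read_camera(n); np.savez(f'{name}.npz',p=p,d=d); cv2.imwrite(f'pics/{name}.png',p[:,:,::-1]); return p,d
def world(n,u,v,z):  # z depth
    c=eyes.get_calibration(n); P=np.array([(u-c['cx'])/c['fx']*z,-(v-c['cy'])/c['fy']*z,-z,1]); return (c['T']@P)[:3]
def atz(n,u,v,h):  # intersect ray with height h
    o=eyes.get_calibration(n)['T'][:3,3]; q=world(n,u,v,1.); d=q-o; return o+d*(h-o[2])/d[2]
E
python3 - <<'E'
from h import *
for n in('scene','top'):
    cap(n,n+'0'); c=eyes.get_calibration(n); print(n,{k:c[k] for k in c if k!='T'},np.round(c['T'],3).tolist())
print(manip.hold_point_z,sensors.read_state())
E
```

```text
scene {'fx': 480.26837235028717, 'fy': 480.26837235028717, 'cx': 313.5098791249864, 'cy': 202.7869070662815} [[0.426, 0.589, -0.687, -0.674], [-0.904, 0.294, -0.31, -0.459], [0.019, 0.753, 0.658, 1.222], [0.0, 0.0, 0.0, 1.0]]
top {'fx': 459.622851355619, 'fy': 459.622851355619, 'cx': 318.854916557344, 'cy': 192.3022928007255} [[0.025, 0.986, -0.164, 0.294], [-0.999, 0.028, 0.017, 0.097], [0.021, 0.163, 0.986, 1.474], [0.0, 0.0, 0.0, 1.0]]
0.0187 {'time': 0.1, 'joint_positions': array([-1.28893177,  0.4693869 , -0.04859351,  1.53354899,  0.02411097,
        1.14102811, -0.08230441]), 'qd': array([ 0.00035793,  0.00027927,  0.00046723, -0.00286288,  0.00012652,
       -0.00132704, -0.00071696]), 'joint_efforts': array([ 7.96023942e-04, -5.11514711e+01, -4.72033687e-02, -2.38393486e+01,
        1.07666996e-02,  4.35800772e-03, -1.44611704e-05]), 'tool_pos': array([0.20623732, 0.64217459, 0.23035956]), 'tool_rot': array([-3.13980880e+00,  7.30608927e-05,  2.83085551e+00]), 'force': array([-0.16361541, -0.44230587,  0.38539001]), 'torque': array([ 0.02524197, -0.02920204, -0.00259498]), 'grasp_force': 0.0, 'grip_width': 0.08525310292670672}
```

View pics/top0.png

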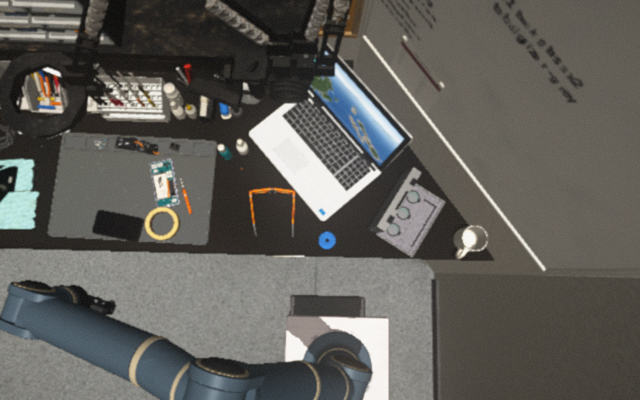

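View pics/scene0.png

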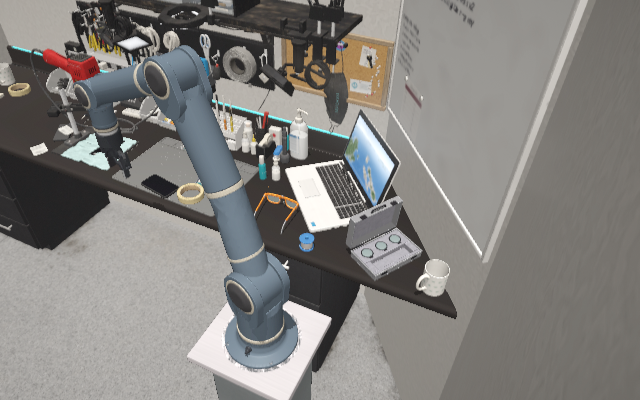

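The top picture shows the specs with their lens bar at about (272,190) and temples pointing down to (257,235) and (294,236). The case is at about (410,215), the reel at (327,240) and the mug at (470,238). Next I'll enlarge this area.

```bash
python3 - <<'E'
from h import *
p=np.load('top0.npz')['p'][:,:,::-1]
a=cv2.resize(p[175:250,235:310],None,fx=7,fy=7,interpolation=cv2.INTER_CUBIC)
cv2.imwrite('pics/c1.png',a)
b=cv2.resize(p[160:265,365:495],None,fx=5.5,fy=5.5,interpolation=cv2.INTER_CUBIC)
cv2.imwrite('pics/c2.png',b)
E
```

```text
(no output)
```

View pics/c1.png

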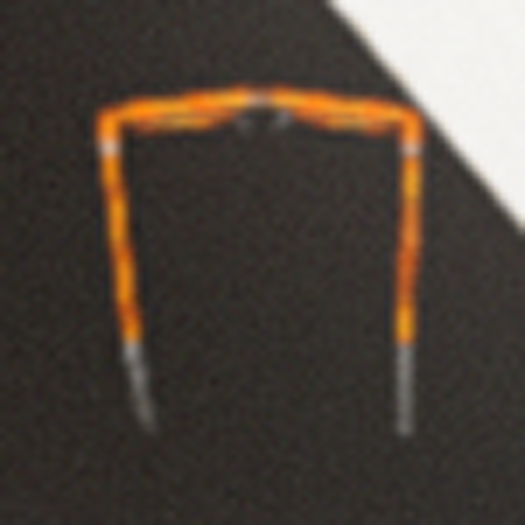

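View pics/c2.png

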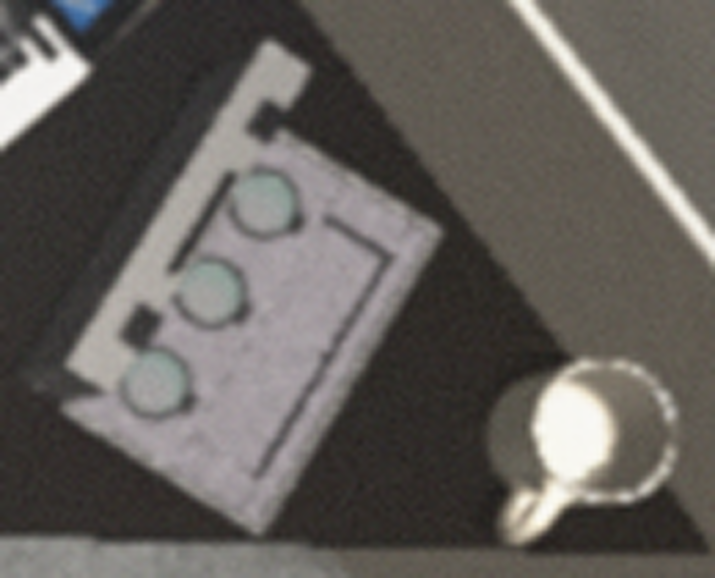

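The left crop shows hinges at about (250.3,196) and (293.7,196) and the brow peak at (272,188). The image-left temple is already swung in a few degrees. The right crop shows the case rim's front corners at about (445.4,202.2) and (412.3,256.9), the hinge-side corner at (376.3,234.2), and the bay wall lines.

```bash
python3 - <<'E'
from h import *
A=lambda u,v,h:atz('top',u,v,h)
r=np.round
pl,pr=A(293.7,196.1,.040),A(250.3,196,.040)
print('pinL',r(pl,4),'pinR',r(pr,4),'dist',np.linalg.norm(pl-pr),'brow',r(A(272.1,188.3,.044),4))
yv=(pl-pr)[:2]; yv/=np.linalg.norm(yv); xv=np.array([yv[1],-yv[0]])
o=(pl+pr)[:2]/2-.010*xv; print('specs o',r(o,4),'yaw',np.degrees(np.arctan2(xv[1],xv[0])))
for n,(u,v) in dict(tR88=(235+133/7,175+343/7),tL88=(235+404/7,175+343/7)).items(): print(n,r(A(u,v,.040),4))
for n,(u,v) in dict(tR124=(235+152/7,175+432/7),tL124=(235+404/7,175+433/7)).items(): print(n,r(A(u,v,.005),4))
f=lambda a,b:(365+a/5.5,160+b/5.5)
c1=A(*f(442,232),.028);c2=A(*f(260,533),.028);c3=A(*f(62,408),.028)
print('case corners',r(c1,4),r(c2,4),r(c3,4),np.linalg.norm(c1-c2),np.linalg.norm(c2-c3))
cy=(c1-c2)[:2];cy/=np.linalg.norm(cy)  # either
cx=np.array([-cy[1],cy[0]]);
if cx@(c3-c2)[:2]<0: cx=-cx
e=(c3-c2)[:2]; print('ang front',np.degrees(np.arctan2(cx[1],cx[0])),'side',np.degrees(np.arctan2(e[1],e[0])))
m=(c1+c2)[:2]/2+.066*cx; print('case centre',r(m,4),'bay',r(m-.028*cx,4),'cx',cx)
B=[A(*f(*q),.0255) for q in((327,218),(388,258),(255,475))]; print('baylines',[((b[:2]-m)@cx,(b[:2]-m)@cy) for b in B])
L=[A(*f(*q),.0255) for q in((265,203),(212,290),(156,383))]; print('lens',[((b[:2]-m)@cx,(b[:2]-m)@cy) for b in L])
print('lid edge: foam',[r(A(*f(*q),.165),3) for q in((268,40),(65,365))])
print('reel',A(327,240,.04),'mug rim',A(*f(610,430),.093))
E
```

```text
pinL [0.5173 0.1516 0.04  ] pinR [0.5138 0.2881 0.04  ] dist 0.13651953822141488 brow [0.5396 0.2203 0.044 ]
specs o [0.5255 0.2201] yaw -178.51317292296548
tR88 [0.4258 0.2722 0.04  ]
tL88 [0.4291 0.1517 0.04  ]
tR124 [0.3888 0.266  0.005 ]
tL124 [0.3913 0.1516 0.005 ]
case corners [ 0.5132 -0.3327  0.028 ] [ 0.3371 -0.2251  0.028 ] [ 0.4052 -0.1118  0.028 ] 0.20637734640889138 0.13214408149320292
ang front 58.56096771765193 side 59.0064332468251
case centre [ 0.4596 -0.2226] bay [ 0.445  -0.2465] cx [0.52159099 0.85319567]
baylines [(np.float64(-0.005821421940186767), np.float64(0.0742905059762591)), (np.float64(-0.04768232780591828), np.float64(0.07350291191310954)), (np.float64(-0.04710114048020415), np.float64(-0.07619256172844009))]
lens [(np.float64(0.029113876012598856), np.float64(0.06209599160193514)), (np.float64(0.02872256626965373), np.float64(0.0015495432714847943)), (np.float64(0.027992285921872154), np.float64(-0.06215317330465716))]
lid edge: foam [array([ 0.593, -0.201,  0.165]), array([ 0.417, -0.094,  0.165])]
reel [0.38209109 0.04349645 0.04      ] mug rim [ 0.39610581 -0.40389907  0.093     ]
```

Everything agrees with the stated sizes: pin distance 136.5 mm, case 206 × 132 mm, foam lenses in line. Next I'll plan the approach and the temple sweeps.

```bash
cat >> h.py <<'E'
from scipy.spatial.transform import Rotation as Ro
def pose(): s=sensors.read_state(); return np.array(s['tool_pos']),np.array(s['tool_rot'])
def rows(targets,start=None):
    """targets: (x,y,z,yaw_deg) world, tool down; start (p,rpy)"""
    p,r=start if start else pose(); R=Ro.from_euler('xyz',r)
    for x,y,z,w in targets:
        t=R.inv().apply(np.array([x,y,z])-p)*1e3
        a=np.degrees((R.inv()*Ro.from_euler('xyz',[np.pi,0,np.radians(w)])).as_rotvec())
        print(np.round(t,1).tolist(),np.round(a,1).tolist())
def down(x,y,z,w): return (np.array([x,y,z]),np.array([np.pi,0,np.radians(w)]))
def sweep(pin,s,ths,r=.060,off=.002,hx=.0145,hy=.011,z=.025,w=91.5):
    """s=+1: bar swings toward +y"""
    out=[]
    for t in ths:
        d=np.array([-np.cos(t),s*np.sin(t)]); n=np.array([-np.sin(t),-s*np.cos(t)])
        c=np.array(pin)+r*d+(off+hx*abs(n[0])+hy*abs(n[1]))*n; out.append((*c,z,w))
    return out
E
python3 - <<'E'
from h import *
L=sweep((.5173,.1516),1,[-.2,.1,.3,.5,.7,.9,1.1,1.3,1.5])
Rr=sweep((.5138,.2881),-1,[0,.25,.45,.65,.85,1.05,1.25,1.4,1.5])
print(np.round(L,3)[[0,-1]],np.round(Rr,3)[[0,-1]])
print('approach');rows([(.457,.120,.12,91.5),(.457,.120,.025,91.5)])
print('L from',(.457,.12));rows(L,down(.457,.12,.025,91.5))
print('R from (.46,.312)');rows(Rr,down(.46,.312,.025,91.5))
E
```

```text
[[4.62e-01 1.24e-01 2.50e-02 9.15e+01]
 [4.96e-01 2.10e-01 2.50e-02 9.15e+01]] [[4.54e-01 3.01e-01 2.50e-02 9.15e+01]
 [4.92e-01 2.29e-01 2.50e-02 9.15e+01]]
approach
[-398.4, -420.3, 111.1] [-0.1, 0.1, 70.7]
[-398.4, -420.1, 206.1] [-0.1, 0.1, 70.7]
L from (0.457, 0.12)
[4.2, 4.7, 0.0] [0.0, 0.0, 0.0]
[23.3, -0.2, -0.0] [0.0, 0.0, 0.0]
[33.3, -1.1, -0.0] [0.0, 0.0, 0.0]
[44.1, -0.1, -0.0] [0.0, 0.0, 0.0]
[55.1, 3.1, 0.0] [0.0, 0.0, 0.0]
[65.8, 8.9, 0.0] [0.0, 0.0, 0.0]
[75.6, 17.3, 0.0] [0.0, 0.0, 0.0]
[83.6, 28.2, 0.0] [0.0, 0.0, 0.0]
[89.2, 41.2, 0.0] [0.0, 0.0, 0.0]
R from (.46,.312)
[-10.7, -6.5, -0.0] [0.0, 0.0, 0.0]
[-22.8, -9.0, -0.0] [0.0, 0.0, 0.0]
[-33.4, -9.0, -0.0] [0.0, 0.0, 0.0]
[-44.5, -7.0, -0.0] [0.0, 0.0, 0.0]
[-55.6, -2.4, -0.0] [0.0, 0.0, 0.0]
[-66.1, 4.8, 0.0] [0.0, 0.0, 0.0]
[-75.2, 14.7, 0.0] [0.0, 0.0, 0.0]
[-80.6, 23.6, 0.0] [0.0, 0.0, 0.0]
[-83.3, 30.2, 0.0] [0.0, 0.0, 0.0]
```

```bash
python3 -m pendant '[{"hand":0,"tx":-200,"ty":-210,"tz":0},{"hand":0,"tx":-200,"ty":-210,"tz":0},{"hand":0,"tx":-200,"ty":-210,"tz":0},{"hand":0,"tx":-200,"ty":-210,"tz":0},{"hand":0,"tx":-200,"ty":-210,"tz":0},{"hand":0,"tx":-200,"ty":-210,"tz":0},{"hand":0,"tx":-200,"ty":-210,"tz":0},{"hand":0,"tx":-200,"ty":-210,"tz":0}]'
python3 -m pendant '[{"hand":0,"tx":-198,"ty":-210,"tz":90,"az":40},{"hand":0,"tx":-198,"ty":-210,"tz":90,"az":40},{"hand":0,"tx":-198,"ty":-210,"tz":90,"az":40},{"hand":0,"tx":-198,"ty":-210,"tz":90,"az":40},{"hand":0,"tx":-198,"ty":-210,"tz":90,"az":40},{"hand":0,"tx":-198,"ty":-210,"tz":90,"az":40},{"hand":0,"tx":-198,"ty":-210,"tz":90,"az":40},{"hand":0,"tx":-198,"ty":-210,"tz":90,"az":40}]'
python3 -c "
from h import *
rows([(.457,.120,.06,91.5),(.457,.120,.025,91.5)])"
```

```text
[-398.4, -420.2, 171.1] [-0.1, 0.1, 70.7]
[-398.4, -420.1, 206.1] [-0.1, 0.1, 70.7]invalid input at $[0]: expected keys hand, tx, ty, tz, ax, ay, az
invalid input at $[0]: expected keys hand, tx, ty, tz, ax, ay, az
```

```bash
python3 -m pendant '[{"hand":0,"tx":-200,"ty":-210,"tz":0,"ax":0,"ay":0,"az":0},{"hand":0,"tx":-200,"ty":-210,"tz":0,"ax":0,"ay":0,"az":0},{"hand":0,"tx":-200,"ty":-210,"tz":0,"ax":0,"ay":0,"az":0},{"hand":0,"tx":-200,"ty":-210,"tz":0,"ax":0,"ay":0,"az":0},{"hand":0,"tx":-200,"ty":-210,"tz":0,"ax":0,"ay":0,"az":0},{"hand":0,"tx":-200,"ty":-210,"tz":0,"ax":0,"ay":0,"az":0},{"hand":0,"tx":-200,"ty":-210,"tz":0,"ax":0,"ay":0,"az":0},{"hand":0,"tx":-200,"ty":-210,"tz":0,"ax":0,"ay":0,"az":0}]'
python3 -m pendant '[{"hand":0,"tx":-198,"ty":-210,"tz":90,"ax":0,"ay":0,"az":40},{"hand":0,"tx":-198,"ty":-210,"tz":90,"ax":0,"ay":0,"az":40},{"hand":0,"tx":-198,"ty":-210,"tz":90,"ax":0,"ay":0,"az":40},{"hand":0,"tx":-198,"ty":-210,"tz":90,"ax":0,"ay":0,"az":40},{"hand":0,"tx":-198,"ty":-210,"tz":90,"ax":0,"ay":0,"az":40},{"hand":0,"tx":-198,"ty":-210,"tz":90,"ax":0,"ay":0,"az":40},{"hand":0,"tx":-198,"ty":-210,"tz":90,"ax":0,"ay":0,"az":40},{"hand":0,"tx":-198,"ty":-210,"tz":90,"ax":0,"ay":0,"az":40}]'
python3 -c "
from h import *
rows([(.457,.120,.06,91.5),(.457,.120,.025,91.5)])"
```

```text
time: 0.77
tool_pos: [0.3369, 0.3731, 0.231]
tool_rot: [-3.137, 0.003, 2.819]
force: [-0.3, -0.5, -0.9]
grip_width: -0.0
grasp_force: 0.0
time: 1.43
tool_pos: [0.4578, 0.1146, 0.1398]
tool_rot: [-3.138, 0.002, 2.124]
force: [-0.1, -0.4, 0.9]
grip_width: -0.0
grasp_force: 0.0
[5.2, 2.4, 79.8] [-0.1, 0.2, 30.2]
[5.3, 2.5, 114.8] [-0.1, 0.2, 30.2]
```

```bash
python3 -m pendant '[{"hand":0,"tx":5,"ty":2.5,"tz":30,"ax":0,"ay":0,"az":30.2},{"hand":0,"tx":5,"ty":2.5,"tz":60,"ax":0,"ay":0,"az":30.2},{"hand":0,"tx":5,"ty":2.5,"tz":80,"ax":0,"ay":0,"az":30.2},{"hand":0,"tx":5,"ty":2.5,"tz":100,"ax":0,"ay":0,"az":30.2},{"hand":0,"tx":5,"ty":2.5,"tz":115,"ax":0,"ay":0,"az":30.2},{"hand":0,"tx":5,"ty":2.5,"tz":115,"ax":0,"ay":0,"az":30.2}]'
python3 -c "
from h import *
cap('top','t1')
rows(sweep((.5173,.1516),1,[.1,.3,.5,.7,.9,1.1,1.3,1.5]))"
```

```text
time: 1.93
tool_pos: [0.4541, 0.1263, 0.0236]
tool_rot: [-3.136, 0.003, 1.606]
force: [-0.3, 0.1, -0.3]
grip_width: -0.0001
grasp_force: 0.0
[16.7, 1.6, -0.0] [-0.2, 0.1, 0.6]
[26.8, 0.8, -0.0] [-0.2, 0.1, 0.6]
[37.5, 1.9, -0.1] [-0.2, 0.1, 0.6]
[48.5, 5.3, -0.1] [-0.2, 0.1, 0.6]
[59.2, 11.2, -0.1] [-0.2, 0.1, 0.6]
[68.9, 19.7, -0.2] [-0.2, 0.1, 0.6]
[76.8, 30.7, -0.2] [-0.2, 0.1, 0.6]
[82.2, 43.7, -0.3] [-0.2, 0.1, 0.6]
```

```bash
python3 -m pendant '[{"hand":0,"tx":16.5,"ty":1.5,"tz":0,"ax":0,"ay":0,"az":0},{"hand":0,"tx":27,"ty":1,"tz":0,"ax":0,"ay":0,"az":0},{"hand":0,"tx":37.5,"ty":2,"tz":0,"ax":0,"ay":0,"az":0},{"hand":0,"tx":48.5,"ty":5.5,"tz":0,"ax":0,"ay":0,"az":0},{"hand":0,"tx":59,"ty":11,"tz":0,"ax":0,"ay":0,"az":0},{"hand":0,"tx":69,"ty":20,"tz":0,"ax":0,"ay":0,"az":0},{"hand":0,"tx":77,"ty":31,"tz":0,"ax":0,"ay":0,"az":0},{"hand":0,"tx":82,"ty":43,"tz":0,"ax":0,"ay":0,"az":0}]'
python3 -c "
from h import *
p,r=pose();print(p)
c=lambda x,y,z:(x,y,z,91.5)
rows([c(.45,p[1],.025),c(.43,.26,.10),c(.45,.325,.1),c(.45,.325,.025)])"
```

```text
time: 2.65
tool_pos: [0.4971, 0.2123, 0.0266]
tool_rot: [3.141, -0.001, 1.608]
force: [0.7, 0.3, -0.9]
grip_width: -0.0002
grasp_force: 0.0
[0.49705544 0.21233499 0.02662658]
[1.7, -47.0, 1.6] [0.0, -0.1, 0.6]
[50.2, -65.2, -73.4] [0.0, -0.1, 0.6]
[114.4, -42.8, -73.3] [0.0, -0.1, 0.6]
[114.3, -42.8, 1.7] [0.0, -0.1, 0.6]
```

```bash
python3 -m pendant '[{"hand":0,"tx":0,"ty":-30,"tz":-10,"ax":0,"ay":0,"az":0},{"hand":0,"tx":0,"ty":-45,"tz":-45,"ax":0,"ay":0,"az":0},{"hand":0,"tx":20,"ty":-45,"tz":-75,"ax":0,"ay":0,"az":0},{"hand":0,"tx":58,"ty":-45,"tz":-75,"ax":0,"ay":0,"az":0},{"hand":0,"tx":96,"ty":-43,"tz":-75,"ax":0,"ay":0,"az":0},{"hand":0,"tx":114,"ty":-43,"tz":-60,"ax":0,"ay":0,"az":0},{"hand":0,"tx":114,"ty":-43,"tz":-25,"ax":0,"ay":0,"az":0},{"hand":0,"tx":114,"ty":-43,"tz":1,"ax":0,"ay":0,"az":0}]'
python3 -c "
from h import *
p,d=cap('top','t2')
p=p[:,:,::-1]
cv2.imwrite('pics/c3.png',cv2.resize(p[165:260,225:320],None,fx=6,fy=6,interpolation=cv2.INTER_CUBIC))
rows(sweep((.5138,.2881),-1,[.25,.45,.65,.85,1.05,1.25,1.4,1.5]))"
```

```text
time: 3.32
tool_pos: [0.4494, 0.3261, 0.0247]
tool_rot: [3.14, -0.002, 1.61]
force: [-0.6, -0.3, -0.6]
grip_width: 0.0001
grasp_force: 0.0
[-33.8, 3.9, -4.9] [-0.3, 0.3, 0.7]
[-44.4, 3.7, -4.9] [-0.3, 0.3, 0.7]
[-55.5, 5.7, -4.8] [-0.3, 0.3, 0.7]
[-66.7, 10.1, -4.8] [-0.3, 0.3, 0.7]
[-77.3, 17.2, -4.8] [-0.3, 0.3, 0.7]
[-86.5, 26.9, -4.8] [-0.3, 0.3, 0.7]
[-92.0, 35.8, -4.9] [-0.3, 0.3, 0.7]
[-94.8, 42.4, -4.9] [-0.3, 0.3, 0.7]
```

View pics/c3.png

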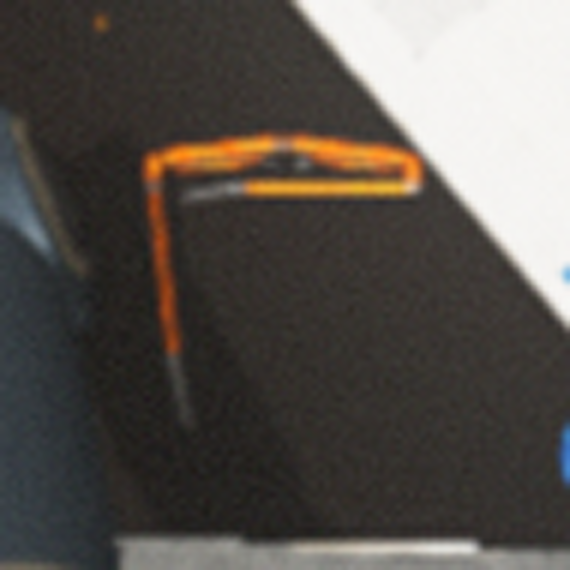

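The left temple is folded (bar from (413,187) to (240,188) in the crop). The frame hasn't shifted, and the right temple is still open. I'll sweep the right one now.

```bash
python3 -m pendant '[{"hand":0,"tx":-33,"ty":4,"tz":-5,"ax":0,"ay":0,"az":0},{"hand":0,"tx":-44,"ty":4,"tz":-5,"ax":0,"ay":0,"az":0},{"hand":0,"tx":-55.5,"ty":6,"tz":-5,"ax":0,"ay":0,"az":0},{"hand":0,"tx":-67,"ty":10,"tz":-5,"ax":0,"ay":0,"az":0},{"hand":0,"tx":-77,"ty":17,"tz":-5,"ax":0,"ay":0,"az":0},{"hand":0,"tx":-86,"ty":26,"tz":-5,"ax":0,"ay":0,"az":0},{"hand":0,"tx":-92,"ty":34,"tz":-5,"ax":0,"ay":0,"az":0},{"hand":0,"tx":-95,"ty":38,"tz":-5,"ax":0,"ay":0,"az":0}]'
python3 -m pendant '[{"hand":0,"tx":0,"ty":-25,"tz":-10,"ax":0,"ay":0,"az":0},{"hand":85,"tx":0,"ty":-45,"tz":-45,"ax":0,"ay":0,"az":0},{"hand":85,"tx":0,"ty":-60,"tz":-80,"ax":0,"ay":0,"az":0},{"hand":85,"tx":0,"ty":-80,"tz":-100,"ax":0,"ay":0,"az":0},{"hand":85,"tx":0,"ty":-110,"tz":-100,"ax":0,"ay":0,"az":0},{"hand":85,"tx":0,"ty":-110,"tz":-100,"ax":0,"ay":0,"az":0}]'
python3 -c "
from h import *
p,d=cap('top','t3')
p=p[:,:,::-1]
cv2.imwrite('pics/c4.png',cv2.resize(p[170:230,230:315],None,fx=8,fy=8,interpolation=cv2.INTER_CUBIC))"
```

```text
time: 4.03
tool_pos: [0.493, 0.228, 0.0307]
tool_rot: [3.14, -0.0, 1.604]
force: [0.6, 0.1, 0.6]
grip_width: 0.0
grasp_force: 0.1
time: 4.53
tool_pos: [0.3765, 0.2253, 0.1309]
tool_rot: [-3.138, -0.001, 1.609]
force: [-1.5, -0.1, -0.8]
grip_width: 0.0606
grasp_force: 0.0
```

View pics/c4.png

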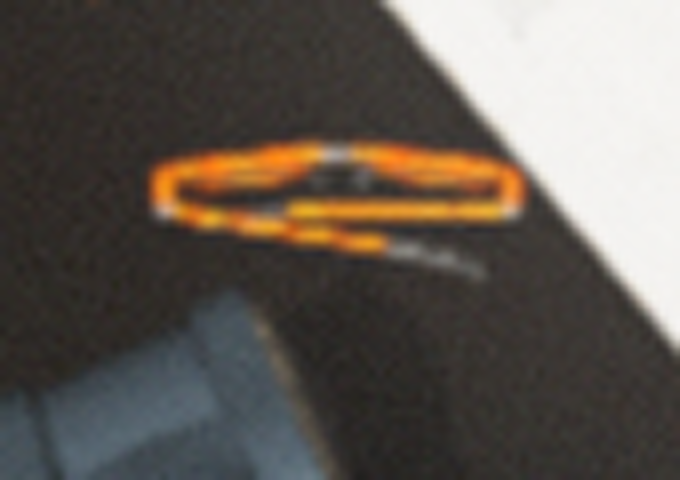

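The right temple is at about 1.43 rad: it runs from its pin at (161,211) to (480,270) in the crop. The frame hasn't moved, so I'll grip and squeeze from above.

```bash
python3 -c "
from h import *
o=(.5247,.2203)
rows([(*o,.13,91.5),(*o,.022,91.5)])"
```

```text
[-10.8, 145.7, 0.5] [-0.1, -0.1, 0.7]
[-11.0, 145.8, 108.5] [-0.1, -0.1, 0.7]
```

```bash
python3 -m pendant '[{"hand":78,"tx":-11,"ty":146,"tz":0,"ax":0,"ay":0,"az":0.7},{"hand":78,"tx":-11,"ty":146,"tz":0,"ax":0,"ay":0,"az":0.7},{"hand":78,"tx":-11,"ty":146,"tz":0,"ax":0,"ay":0,"az":0.7},{"hand":78,"tx":-11,"ty":146,"tz":0,"ax":0,"ay":0,"az":0.7},{"hand":78,"tx":-11,"ty":146,"tz":30,"ax":0,"ay":0,"az":0.7},{"hand":78,"tx":-11,"ty":146,"tz":60,"ax":0,"ay":0,"az":0.7},{"hand":78,"tx":-11,"ty":146,"tz":85,"ax":0,"ay":0,"az":0.7},{"hand":78,"tx":-11,"ty":146,"tz":95,"ax":0,"ay":0,"az":0.7}]'
python3 -c "
from h import *
rows([(.5247,.2203,.022,91.5)])"
```

```text
time: 5.25
tool_pos: [0.5259, 0.2181, 0.0313]
tool_rot: [-3.136, 0.003, 1.593]
force: [0.1, 1.1, -0.5]
grip_width: 0.0784
grasp_force: 0.0
[2.2, -1.1, 9.3] [-0.3, 0.2, -0.2]
```

```bash
python3 -m pendant '[{"hand":70,"tx":2,"ty":-1,"tz":9,"ax":-0.3,"ay":0.2,"az":0},{"hand":60,"tx":2,"ty":-1,"tz":9,"ax":-0.3,"ay":0.2,"az":0},{"hand":50,"tx":2,"ty":-1,"tz":9,"ax":-0.3,"ay":0.2,"az":0},{"hand":42,"tx":2,"ty":-1,"tz":9,"ax":-0.3,"ay":0.2,"az":0},{"hand":36,"tx":2,"ty":-1,"tz":9,"ax":-0.3,"ay":0.2,"az":0},{"hand":32,"tx":2,"ty":-1,"tz":9,"ax":-0.3,"ay":0.2,"az":0},{"hand":29,"tx":2,"ty":-1,"tz":9,"ax":-0.3,"ay":0.2,"az":0},{"hand":24,"tx":2,"ty":-1,"tz":9,"ax":-0.3,"ay":0.2,"az":0}]' 25
python3 -m pendant '[{"hand":20,"tx":0,"ty":0,"tz":0,"ax":0,"ay":0,"az":0},{"hand":20,"tx":0,"ty":0,"tz":0,"ax":0,"ay":0,"az":0},{"hand":20,"tx":0,"ty":0,"tz":0,"ax":0,"ay":0,"az":0},{"hand":20,"tx":0,"ty":0,"tz":0,"ax":0,"ay":0,"az":0}]' 25
python3 -c "
from h import *
p,d=cap('top','t4')"
```

```text
time: 5.92
tool_pos: [0.527, 0.2215, 0.0273]
tool_rot: [3.134, -0.005, 1.593]
force: [-0.8, 0.1, 4.8]
grip_width: 0.0278
grasp_force: 24.3
time: 6.25
tool_pos: [0.5271, 0.2215, 0.0273]
tool_rot: [3.134, -0.005, 1.593]
force: [-1.0, -1.4, 5.9]
grip_width: 0.0275
grasp_force: 24.4
```

```bash
python3 -m pendant '[{"hand":20,"tx":0,"ty":0,"tz":-10,"ax":0,"ay":0,"az":0},{"hand":20,"tx":0,"ty":0,"tz":-30,"ax":0,"ay":0,"az":0},{"hand":20,"tx":0,"ty":0,"tz":-60,"ax":0,"ay":0,"az":0},{"hand":20,"tx":0,"ty":0,"tz":-85,"ax":0,"ay":0,"az":0},{"hand":20,"tx":0,"ty":0,"tz":-100,"ax":0,"ay":0,"az":0},{"hand":20,"tx":0,"ty":0,"tz":-100,"ax":0,"ay":0,"az":0},{"hand":20,"tx":0,"ty":0,"tz":-100,"ax":0,"ay":0,"az":0}]' 25
python3 -c "
from h import *
a=cap('top','t5')[0];b=cap('scene','s5')[0]
f=lambda p,x,y,s:cv2.resize(p[y:y+70,x:x+95,::-1],None,fx=s,fy=s,interpolation=cv2.INTER_CUBIC)
cv2.imwrite('pics/c5.png',np.vstack([f(a,225,160,4.2),f(b,230,155,4.2)]))
rows([(.40,-.02,.13,91.5),(.445,-.2465,.13,148.7)])"
```

```text
time: 6.88
tool_pos: [0.5255, 0.221, 0.1269]
tool_rot: [3.136, -0.004, 1.594]
force: [-0.7, -0.0, -0.6]
grip_width: 0.0275
grasp_force: 25.0
[-237.6, -129.9, -5.8] [0.2, -0.1, -0.2]
[-465.1, -90.1, -6.3] [0.2, -0.1, -57.4]
```

View pics/c5.png

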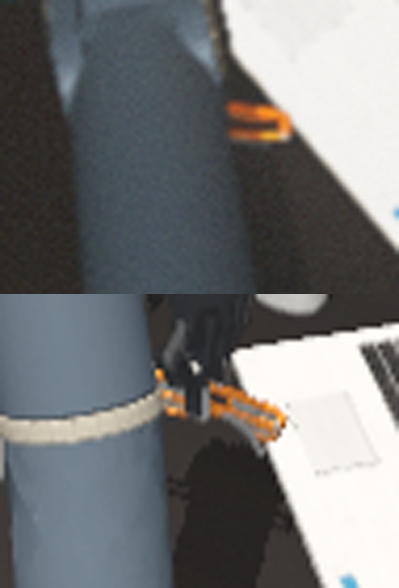

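Lifted: both views show the pack level and folded, and the grip is holding 25 N. I'll carry it over the lid's height.

```bash
python3 -m pendant '[{"hand":20,"tx":-20,"ty":-8,"tz":-30,"ax":0,"ay":0,"az":0},{"hand":20,"tx":-45,"ty":-15,"tz":-70,"ax":0,"ay":0,"az":-2},{"hand":20,"tx":-75,"ty":-25,"tz":-100,"ax":0,"ay":0,"az":-5},{"hand":20,"tx":-105,"ty":-30,"tz":-110,"ax":0,"ay":0,"az":-10},{"hand":20,"tx":-140,"ty":-35,"tz":-110,"ax":0,"ay":0,"az":-15},{"hand":20,"tx":-175,"ty":-40,"tz":-110,"ax":0,"ay":0,"az":-20},{"hand":20,"tx":-210,"ty":-45,"tz":-110,"ax":0,"ay":0,"az":-24},{"hand":20,"tx":-235,"ty":-50,"tz":-110,"ax":0,"ay":0,"az":-27}]' 25
python3 -c "
from h import *
rows([(.445,-.2465,.235,148.7)])"
```

```text
time: 7.65
tool_pos: [0.4788, -0.019, 0.234]
tool_rot: [3.138, -0.001, 2.065]
force: [0.5, 0.5, 0.4]
grip_width: 0.0272
grasp_force: 25.0
[-184.3, -137.7, -1.6] [0.2, -0.0, -30.4]
```

```bash
python3 -m pendant '[{"hand":20,"tx":-20,"ty":-15,"tz":0,"ax":0,"ay":0,"az":-4},{"hand":20,"tx":-50,"ty":-35,"tz":0,"ax":0,"ay":0,"az":-9},{"hand":20,"tx":-80,"ty":-60,"tz":0,"ax":0,"ay":0,"az":-14},{"hand":20,"tx":-110,"ty":-82,"tz":0,"ax":0,"ay":0,"az":-19},{"hand":20,"tx":-140,"ty":-105,"tz":0,"ax":0,"ay":0,"az":-24},{"hand":20,"tx":-165,"ty":-124,"tz":0,"ax":0,"ay":0,"az":-28},{"hand":20,"tx":-184,"ty":-138,"tz":0,"ax":0,"ay":0,"az":-30.4},{"hand":20,"tx":-184,"ty":-138,"tz":0,"ax":0,"ay":0,"az":-30.4}]' 25
python3 -c "
from h import *
rows([(.445,-.2465,.235,148.7),(.445,-.2465,.07,148.7)])"
```

```text
time: 8.32
tool_pos: [0.4434, -0.2486, 0.2332]
tool_rot: [3.14, 0.002, 2.587]
force: [0.9, -0.2, -0.6]
grip_width: 0.0275
grasp_force: 25.0
[-0.3, 2.6, -1.8] [0.1, 0.1, -0.5]
[-0.0, 2.3, 163.2] [0.1, 0.1, -0.5]
```

```bash
python3 -m pendant '[{"hand":20,"tx":0,"ty":2.4,"tz":25,"ax":0,"ay":0,"az":-0.5},{"hand":20,"tx":0,"ty":2.4,"tz":55,"ax":0,"ay":0,"az":-0.5},{"hand":20,"tx":0,"ty":2.4,"tz":85,"ax":0,"ay":0,"az":-0.5},{"hand":20,"tx":0,"ty":2.4,"tz":115,"ax":0,"ay":0,"az":-0.5},{"hand":20,"tx":0,"ty":2.4,"tz":140,"ax":0,"ay":0,"az":-0.5},{"hand":20,"tx":0,"ty":2.4,"tz":155,"ax":0,"ay":0,"az":-0.5},{"hand":20,"tx":0,"ty":2.4,"tz":155,"ax":0,"ay":0,"az":-0.5},{"hand":20,"tx":0,"ty":2.4,"tz":155,"ax":0,"ay":0,"az":-0.5}]' 25
python3 -c "
from h import *
a=cap('top','t6')[0];b=cap('scene','s6')[0]
f=lambda p,x,y,s:cv2.resize(p[y:y+75,x:x+105,::-1],None,fx=s,fy=s,interpolation=cv2.INTER_CUBIC)
cv2.imwrite('pics/c6.png',np.hstack([f(a,370,190,3.8),f(b,330,205,3.8)]))
rows([(.445,-.2465,.05,148.7),(.445,-.2465,.0313,148.7)])"
```

```text
time: 8.98
tool_pos: [0.4472, -0.2397, 0.0779]
tool_rot: [3.137, -0.001, 2.604]
force: [-0.6, -0.3, -1.2]
grip_width: 0.0272
grasp_force: 25.0
[0.2, -7.1, 29.7] [0.3, 0.2, 0.5]
[0.3, -7.2, 48.4] [0.3, 0.2, 0.5]
```

View pics/c6.png

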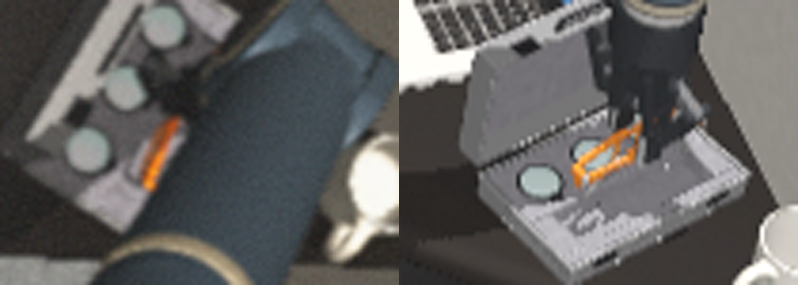

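The pack hangs upright over the bay with temples folded, ends in line with the bay. It sits about 7 mm toward the hinge, so I'll correct that before lowering.

```bash
python3 -m pendant '[{"hand":20,"tx":0,"ty":-3,"tz":0,"ax":0.3,"ay":0.2,"az":0.5},{"hand":20,"tx":0,"ty":-5,"tz":5,"ax":0.3,"ay":0.2,"az":0.5},{"hand":20,"tx":0,"ty":-7,"tz":10,"ax":0.3,"ay":0.2,"az":0.5},{"hand":20,"tx":0,"ty":-7,"tz":15,"ax":0.3,"ay":0.2,"az":0.5},{"hand":20,"tx":0,"ty":-7,"tz":15,"ax":0.3,"ay":0.2,"az":0.5},{"hand":20,"tx":0,"ty":-7,"tz":15,"ax":0.3,"ay":0.2,"az":0.5},{"hand":20,"tx":0,"ty":-7,"tz":15,"ax":0.3,"ay":0.2,"az":0.5}]' 25
python3 -c "
from h import *
a=cap('top','t7')[0]
rows([(.445,-.2465,.0313,148.7)])"
```

```text
time: 9.67
tool_pos: [0.4446, -0.2464, 0.0641]
tool_rot: [3.141, -0.001, 2.595]
force: [0.4, 0.0, -0.3]
grip_width: 0.0274
grasp_force: 25.0
[-0.3, 0.1, 32.9] [0.0, -0.1, -0.0]
```

```bash
python3 -m pendant '[{"hand":20,"tx":0,"ty":0,"tz":5,"ax":0,"ay":0,"az":0},{"hand":20,"tx":0,"ty":0,"tz":10,"ax":0,"ay":0,"az":0},{"hand":20,"tx":0,"ty":0,"tz":14,"ax":0,"ay":0,"az":0},{"hand":20,"tx":0,"ty":0,"tz":17,"ax":0,"ay":0,"az":0},{"hand":20,"tx":0,"ty":0,"tz":20,"ax":0,"ay":0,"az":0},{"hand":20,"tx":0,"ty":0,"tz":22,"ax":0,"ay":0,"az":0},{"hand":20,"tx":0,"ty":0,"tz":22,"ax":0,"ay":0,"az":0}]' 25
python3 -c "
from h import *
rows([(.445,-.2465,.0313,148.7)])"
```

```text
time: 10.3
tool_pos: [0.4443, -0.2463, 0.0416]
tool_rot: [3.141, -0.002, 2.595]
force: [-0.3, 0.2, -0.3]
grip_width: 0.0275
grasp_force: 25.0
[-0.7, 0.2, 10.3] [0.0, -0.1, -0.0]
```

```bash
python3 -m pendant '[{"hand":20,"tx":0,"ty":0,"tz":3,"ax":0,"ay":0,"az":0},{"hand":20,"tx":0,"ty":0,"tz":6,"ax":0,"ay":0,"az":0},{"hand":20,"tx":0,"ty":0,"tz":8,"ax":0,"ay":0,"az":0},{"hand":20,"tx":0,"ty":0,"tz":10,"ax":0,"ay":0,"az":0},{"hand":20,"tx":0,"ty":0,"tz":11,"ax":0,"ay":0,"az":0},{"hand":20,"tx":0,"ty":0,"tz":11,"ax":0,"ay":0,"az":0},{"hand":20,"tx":0,"ty":0,"tz":11,"ax":0,"ay":0,"az":0}]' 25
python3 -c "
from h import *
b=cap('scene','s8')[0]
cv2.imwrite('pics/c7.png',cv2.resize(b[205:280,330:435,::-1],None,fx=6,fy=6,interpolation=cv2.INTER_CUBIC))
print(pose())"
```

```text
time: 10.88
tool_pos: [0.4446, -0.2464, 0.0314]
tool_rot: [3.141, -0.001, 2.595]
force: [-0.4, 0.0, 3.6]
grip_width: 0.0275
grasp_force: 25.3
(array([ 0.44457103, -0.24638027,  0.03138254]), array([ 3.14074104e+00, -9.85496960e-04,  2.59513725e+00]))
```

View pics/c7.png

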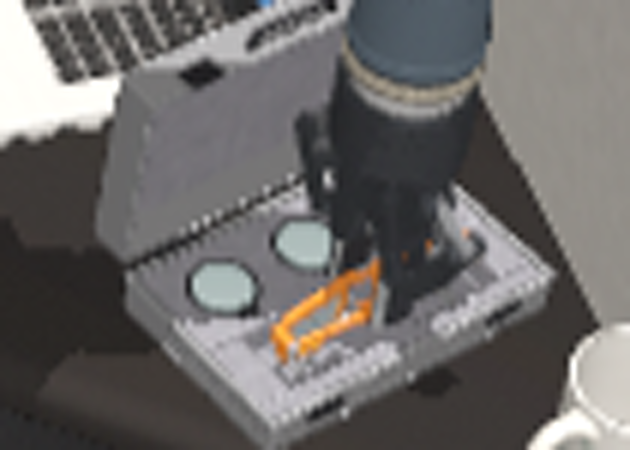

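The specs stand at the bottom of the bay, upright and folded; the floor contact shows as 3.6 N at TCP z = 0.0314. I'll release them, rise, and check the space behind the lid.

```bash
python3 -m pendant '[{"hand":32,"tx":0,"ty":0,"tz":0,"ax":0,"ay":0,"az":0},{"hand":38,"tx":0,"ty":0,"tz":0,"ax":0,"ay":0,"az":0},{"hand":46,"tx":0,"ty":0,"tz":0,"ax":0,"ay":0,"az":0},{"hand":55,"tx":0,"ty":0,"tz":-5,"ax":0,"ay":0,"az":0},{"hand":55,"tx":0,"ty":0,"tz":-25,"ax":0,"ay":0,"az":0},{"hand":55,"tx":0,"ty":0,"tz":-55,"ax":0,"ay":0,"az":0},{"hand":55,"tx":0,"ty":0,"tz":-90,"ax":0,"ay":0,"az":0},{"hand":55,"tx":0,"ty":0,"tz":-125,"ax":0,"ay":0,"az":0}]'
python3 -m pendant '[{"hand":0,"tx":0,"ty":0,"tz":-35,"ax":0,"ay":0,"az":0},{"hand":0,"tx":0,"ty":0,"tz":-70,"ax":0,"ay":0,"az":0},{"hand":0,"tx":0,"ty":0,"tz":-90,"ax":0,"ay":0,"az":0},{"hand":0,"tx":0,"ty":0,"tz":-90,"ax":0,"ay":0,"az":0}]'
python3 - <<'E'
from h import *
d=np.load('top0.npz')['d']; c=eyes.get_calibration('top')
v,u=np.mgrid[0:400,0:640]; P=np.stack([(u-c['cx'])/c['fx']*d,-(v-c['cy'])/c['fy']*d,-d,np.ones_like(d)],-1)@c['T'].T
P=P[d>0][:,:3]; m=np.array([.4596,-.2226]);cx=np.array([np.cos(np.radians(58.7)),np.sin(np.radians(58.7))]);cy=np.array([cx[1],-cx[0]])
q=np.c_[(P[:,:2]-m)@cx,(P[:,:2]-m)@cy,P[:,2]]
for a in np.arange(.1,.3,.025):
    k=[q[(abs(q[:,0]-a)<.0125)&(abs(q[:,1]-b)<.02)&(q[:,2]<.5),2] for b in np.arange(-.08,.1,.04)]
    print(round(a,3),[round(float(x.max()),3) if len(x) else None for x in k])
t=lambda a,b:tuple(m+a*cx+b*cy)
rows([(*t(.130,-.03),.255,148.7),(*t(.130,-.03),.14,148.7)])
cap('top','t9')
E
```

```text
time: 11.6
tool_pos: [0.444, -0.2465, 0.1574]
tool_rot: [-3.141, -0.002, 2.595]
force: [1.3, -0.0, -0.0]
grip_width: 0.055
grasp_force: 0.0
time: 11.93
tool_pos: [0.447, -0.2483, 0.2512]
tool_rot: [3.138, 0.009, 2.595]
force: [0.4, 0.1, 0.2]
grip_width: 0.0062
grasp_force: 0.0
0.1 [0.168, 0.169, 0.169, 0.171, 0.168]
0.125 [0.007, 0.008, 0.007, 0.007, 0.007]
0.15 [0.006, 0.012, 0.006, 0.01, 0.128]
0.175 [0.011, 0.008, 0.027, 0.027, 0.124]
0.2 [0.027, 0.026, 0.028, 0.031, 0.095]
0.225 [0.027, 0.03, 0.029, 0.029, 0.076]
0.25 [0.03, 0.03, 0.031, 0.031, 0.035]
0.275 [0.032, 0.027, 0.029, 0.031, 0.028]
[32.6, 158.5, -3.5] [0.2, 0.5, -0.0]
[33.6, 158.1, 111.4] [0.2, 0.5, -0.0]
```

The space behind the lid is clear at my push point.

```bash
python3 -m pendant '[{"hand":0,"tx":8,"ty":40,"tz":-2,"ax":0,"ay":0,"az":0},{"hand":0,"tx":16,"ty":80,"tz":-2,"ax":0,"ay":0,"az":0},{"hand":0,"tx":24,"ty":118,"tz":-2,"ax":0,"ay":0,"az":0},{"hand":0,"tx":32,"ty":150,"tz":-2,"ax":0,"ay":0,"az":0},{"hand":0,"tx":33,"ty":160,"tz":-2,"ax":0,"ay":0,"az":0},{"hand":0,"tx":33,"ty":160,"tz":30,"ax":0,"ay":0,"az":0},{"hand":0,"tx":33,"ty":160,"tz":70,"ax":0,"ay":0,"az":0},{"hand":0,"tx":33,"ty":160,"tz":108,"ax":0,"ay":0,"az":0}]'
python3 - <<'E'
from h import *
m=np.array([.4596,-.2226]);cx=np.array([np.cos(np.radians(58.7)),np.sin(np.radians(58.7))]);cy=np.array([cx[1],-cx[0]])
t=lambda a,b=-.03:tuple(m+a*cx+b*cy)
p,_=pose(); print((p[:2]-m)@cx,(p[:2]-m)@cy)
def edge(th,s=.1355):  # outer-face point at s from hinge along the lid
    return .0695-s*np.cos(th)+.029*np.sin(th), .028+s*np.sin(th)+.029*np.cos(th)
for th in (1.5,1.3,1.1,.9,.7,.5,.3,.15,0): print(th,np.round(edge(th),3),np.round(edge(th,.115),3))
rows([(*t(.13),.14,148.7)])
E
```

```text
time: 12.65
tool_pos: [0.4991, -0.0926, 0.1365]
tool_rot: [3.141, -0.001, 2.596]
force: [-0.8, -0.1, -0.8]
grip_width: -0.0
grasp_force: 0.0
0.13159586513873003 -0.03383187177457759
1.5 [0.089 0.165] [0.09  0.145]
1.3 [0.061 0.166] [0.067 0.147]
1.1 [0.034 0.162] [0.043 0.144]
0.9 [0.008 0.152] [0.021 0.136]
0.7 [-0.015  0.137] [0.    0.124]
0.5 [-0.036  0.118] [-0.018  0.109]
0.3 [-0.051  0.096] [-0.032  0.09 ]
0.15 [-0.06   0.077] [-0.04   0.074]
0 [-0.066  0.057] [-0.046  0.057]
[-3.8, -1.6, -3.5] [0.0, -0.0, 0.0]
```

```bash
python3 -m pendant '[{"hand":0,"tx":0,"ty":-14,"tz":-7,"ax":0,"ay":0,"az":0},{"hand":0,"tx":0,"ty":-27,"tz":-9,"ax":0,"ay":0,"az":0},{"hand":0,"tx":0,"ty":-38,"tz":-10,"ax":0,"ay":0,"az":0},{"hand":0,"tx":0,"ty":-50,"tz":-10,"ax":0,"ay":0,"az":0},{"hand":0,"tx":0,"ty":-62,"tz":-9,"ax":0,"ay":0,"az":0},{"hand":0,"tx":0,"ty":-74,"tz":-7,"ax":0,"ay":0,"az":0},{"hand":0,"tx":0,"ty":-85,"tz":-4,"ax":0,"ay":0,"az":0},{"hand":0,"tx":0,"ty":-96,"tz":0,"ax":0,"ay":0,"az":0}]'
python3 - <<'E'
from h import *
m=np.array([.4596,-.2226]);cx=np.array([np.cos(np.radians(58.7)),np.sin(np.radians(58.7))]);cy=np.array([cx[1],-cx[0]])
p,_=pose(); print((p[:2]-m)@cx,(p[:2]-m)@cy,p[2])
E
```

```text
time: 13.32
tool_pos: [0.4502, -0.1766, 0.1403]
tool_rot: [3.139, 0.004, 2.594]
force: [0.3, 0.5, 1.0]
grip_width: -0.0002
grasp_force: 0.6
0.03443169678094227 -0.031884079836448684 0.14034950113351863
```

```bash
python3 -m pendant '[{"hand":0,"tx":0,"ty":-10,"tz":7,"ax":0,"ay":0,"az":0},{"hand":0,"tx":0,"ty":-20,"tz":15,"ax":0,"ay":0,"az":0},{"hand":0,"tx":0,"ty":-29,"tz":23,"ax":0,"ay":0,"az":0},{"hand":0,"tx":0,"ty":-38,"tz":31,"ax":0,"ay":0,"az":0},{"hand":0,"tx":0,"ty":-45,"tz":40,"ax":0,"ay":0,"az":0},{"hand":0,"tx":0,"ty":-52,"tz":50,"ax":0,"ay":0,"az":0},{"hand":0,"tx":0,"ty":-57,"tz":58,"ax":0,"ay":0,"az":0},{"hand":0,"tx":0,"ty":-60,"tz":66,"ax":0,"ay":0,"az":0}]'
python3 -m pendant '[{"hand":0,"tx":0,"ty":-3,"tz":6,"ax":0,"ay":0,"az":0},{"hand":0,"tx":0,"ty":-5,"tz":12,"ax":0,"ay":0,"az":0},{"hand":0,"tx":0,"ty":-6,"tz":17,"ax":0,"ay":0,"az":0},{"hand":0,"tx":0,"ty":-6,"tz":19,"ax":0,"ay":0,"az":0},{"hand":0,"tx":0,"ty":-6,"tz":19,"ax":0,"ay":0,"az":0}]'
```

```text
time: 13.98
tool_pos: [0.4185, -0.2276, 0.073]
tool_rot: [3.141, 0.002, 2.593]
force: [-0.8, 0.6, 0.5]
grip_width: -0.0002
grasp_force: 0.3
time: 14.4
tool_pos: [0.4156, -0.2312, 0.0565]
tool_rot: [3.137, -0.002, 2.595]
force: [-10.2, 5.4, 42.9]
grip_width: -0.0
grasp_force: 21.1
```

```bash
python3 -m pendant '[{"hand":0,"tx":0,"ty":0,"tz":-10,"ax":0,"ay":0,"az":0},{"hand":0,"tx":0,"ty":0,"tz":-40,"ax":0,"ay":0,"az":0},{"hand":0,"tx":40,"ty":0,"tz":-75,"ax":0,"ay":0,"az":0},{"hand":0,"tx":80,"ty":0,"tz":-110,"ax":0,"ay":0,"az":0},{"hand":0,"tx":120,"ty":0,"tz":-140,"ax":0,"ay":0,"az":0},{"hand":0,"tx":160,"ty":40,"tz":-140,"ax":0,"ay":0,"az":0},{"hand":0,"tx":160,"ty":80,"tz":-140,"ax":0,"ay":0,"az":0},{"hand":0,"tx":160,"ty":120,"tz":-140,"ax":0,"ay":0,"az":0}]'
python3 -m pendant '[{"hand":0,"tx":0,"ty":40,"tz":0,"ax":0,"ay":0,"az":0},{"hand":0,"tx":0,"ty":80,"tz":0,"ax":0,"ay":0,"az":0},{"hand":0,"tx":0,"ty":100,"tz":0,"ax":0,"ay":0,"az":0},{"hand":0,"tx":0,"ty":100,"tz":0,"ax":0,"ay":0,"az":0},{"hand":0,"tx":0,"ty":100,"tz":0,"ax":0,"ay":0,"az":0}]'
python3 - <<'E'
from h import *
b,_=cap('scene','s10'); cv2.imwrite('pics/c8.png',cv2.resize(b[190:310,230:460,::-1],None,fx=3.3,fy=3.3,interpolation=cv2.INTER_CUBIC))
p,d=cap('top','t10'); c=eyes.get_calibration('top')
v,u=np.mgrid[0:400,0:640]; P=np.stack([(u-c['cx'])/c['fx']*d,-(v-c['cy'])/c['fy']*d,-d,np.ones_like(d)],-1)@c['T'].T
m=np.array([.4596,-.2226]);cx=np.array([np.cos(np.radians(58.7)),np.sin(np.radians(58.7))]);cy=np.array([cx[1],-cx[0]])
a=(P[...,:2]-m)@cx;bb=(P[...,:2]-m)@cy
for x in (-.05,-.02,.02,.05,.08): 
    k=(abs(a-x)<.01)&(abs(bb)<.08)&(d>0); print(x,k.sum(),np.median(P[...,2][k]))
E
```

```text
time: 15.07
tool_pos: [0.331, -0.0639, 0.1932]
tool_rot: [3.137, -0.0, 2.593]
force: [1.7, -0.5, 0.3]
grip_width: -0.0003
grasp_force: 0.0
time: 15.48
tool_pos: [0.3853, 0.0208, 0.192]
tool_rot: [-3.141, -0.002, 2.598]
force: [0.2, -1.3, -1.0]
grip_width: 0.0002
grasp_force: 0.0
-0.05 325 0.056962780184834916
-0.02 331 0.05703645301946536
0.02 324 0.05710322513543331
0.05 325 0.05708878448658816
0.08 322 0.00057375088266165
```

View pics/c8.png

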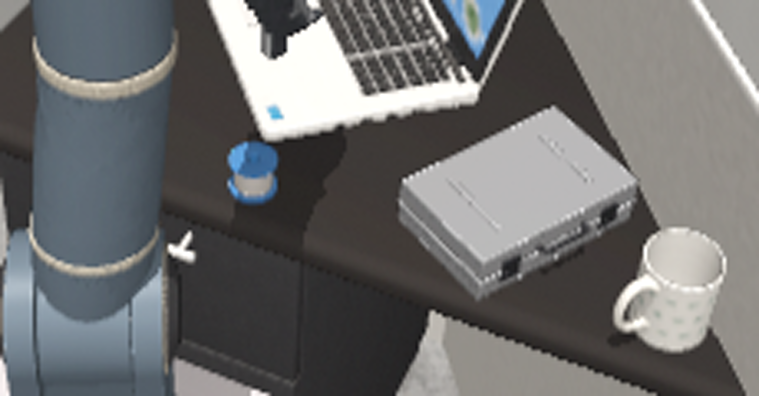

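The lid is flat at 57 mm, so it is fully shut. The mug and reel haven't moved and the arm is clear.

```bash
python3 -c "
from rig import ticket; print(ticket.job_done())"
```

```text
the job is handed in; nothing more can be done
None
```

The spectacles are folded and stand upright in the long bay, and the lid is fully shut (top level at 57 mm); the job was handed in at about 15.5 s of the 72 s allowed, no verdict came back, and the mug and reel were seen unmoved.

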